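# Open the filter unit

## Robot

A 6-joint arm with a two-finger parallel gripper is mounted at the origin on a cart in front of the work surface, level with it; the furniture and walls round the work are solid. World frame = base frame: x ahead of the robot, y to its left, z up, the work surface at z = 0. Lengths are in m, angles in rad, forces in N, time in s.
With the tool pointing down it reaches from about 0.325 to 0.775 m from the base axis. Payload 9.3 kg.
Tool frame: the origin (TCP) lies at the very end of the fingers, on their centre line; the grasp point (between the pads) lies 19 mm behind it (arm.grasp_offset is the distance from the TCP to the grasp point, in m); z points along the fingers, y is the line along which they close (so a half turn about z gives the same grasp; the last joint's range is limited). The gripper opens to 85 mm and grips with 20 to 120 N. Pads are 22 mm wide; open, the fingers measure 114 mm over their backs; the gripper's body (76 mm by 85 mm) begins 54 mm behind the grasp point. The pads swing forward as they close: fully open they stand 13 mm farther back than shut.
Start: joints at [-1.445, 0.259, 0.021, 1.334, 0, 1.418], TCP at [0.151, -0.529, 0.231] pointing down, gripper open.
Joint ranges: [-3.04, 3.04], [-0.91, 1.82], [-1.04, 1.36], [-1.92, 1.95], [-1.52, 1.45], [-3.14, 3.14]. Speed limits (rad/s): [2.22, 2.22, 2.79, 3.14, 3.14, 3.14].

## Interface

Orientations are given as a rotation vector (axis times angle).
In Python, from workcell import arm, imaging gives the robot as it stands.
- The arm moves only by the tool jog_arm, never from a script. Its argument "increments" is a list that holds one entry, the list of rows, each a list of 7 numbers: the finger opening in mm, from 0 to 85.4, then the shift along the world's x, y, z in mm, then the turn, a rotation vector about the world's x, y, z in rad. In form: [[[gripper, x, y, z, ax, ay, az], ...]]. A call has 1 to 5 rows; each row shifts and turns the commanded pose from where the row before left it; what a row does not reach is not made up. A row lasts 1/12 s, in which the tool goes at most 41.7 mm and 7.16 degrees, less where a joint would pass 70% of its speed; a pose out of reach is approached as far as the arm can. A call with a gripper value outside its range is refused whole. The fingers move at their own pace and stop on an object; the grip force is fixed at half the most. Time passes only in rows, so rows that do not move let the fingers close. It gives the time, the measured TCP pose, the force, the opening and the grip force at its end, in the units of the state.
- arm.get_obs(): the state, without advancing time (a new reading comes with each control period).
- imaging.get_image(name): name is "scene" or "top" or "wrist"; returns a dict with "img" (384x512x3 uint8, red, green, blue), "intrinsics" (3x3 intrinsics, pixels), "k1" (the pictures are not rectified: a ray, as slopes to the right and down, at radius r is drawn at 1 + k1 r^2 times it, then the intrinsics apply), "extrinsics" (4x4, takes a point from world to camera coordinates); the wrist camera has in their place "mount" (4x4, takes a point from camera to tool coordinates, whose origin is the TCP and whose axes are the flange's). Camera axes: x right, y up, looking along -z (the intrinsics and any distortion apply to the point x, -y, -z); pixel columns grow to the right and rows downward; lengths in m; the calibration is good to about 2 mm. A picture is of the moment at which its call begins: read the wrist's pose just before it. There is no depth.
- arm.hand_in(): hands the job in; it is judged then, once.
The state is a dict: "time_s": time; "joint_positions": joint angles; "dq": joint speeds; "effort": joint torques, N m; "tcp_pos": TCP position; "ee_rot": TCP orientation; "wrist_force": force on the tool from outside, world axes, zero at the start; "torque": the same for the moment, N m; "opening": finger opening in m; "finger_force": force on a finger pad.
Only numpy, scipy, OpenCV 4.12 (cv2) and the standard library are available. Lean on these libraries where they do the work, as an engineer would, in place of code of your own. Each camera call takes 0.05 s, during which the arm holds its last target. There are 200 camera calls.

## Task

Open the white filter unit: press its red snap tab all the way in with the fingertips, and only then push the released blue cover along its rails, over the tab, until the filter bay underneath is completely uncovered. The cover is pushed, never lifted off or carried, and stays flat on the rails of the unit. Leave the vial, brass fitting, beaker and tape roll standing where they are.

Things in the scene. Friction and masses are not known exactly. Their poses are not given: they have to be found in the camera images.
- filter_unit: White filter unit, 120 x 264 mm, 60 mm high, fixed to the worktop. Origin: centre of its underside, on the worktop; z up; y along its length, and the cover slides off toward +y. Its flat deck is 46 mm above the worktop. Grey guide rails 14 mm high stand on the deck at x = -57 to -47 and 47 to 57 mm, y = -82 to 126 mm. Gauge on the -x side, brass hose barbs on the +x side.
- bay (a point): Fixed point of the unit at x = 0, y = -33 mm, at deck height: centre of the filter bay, an open hole 66 x 64 mm (x, y) under the seated cover. The seat is from y = -78 to 12 mm. The orange filter in the bay ends 6 mm below the deck.
- rear_deck (a point): Fixed point of the unit at x = 0, y = -105 mm, on the deck behind the seated cover. From y = -132 to -78 mm the deck is flat and free, so fingers can come down there; only two back stops, 12 mm high, stand at y = -83 to -79 mm, x = -47 to -37 and 37 to 47 mm.
- end_stop (a point): Fixed point of the unit at x = 0, y = 118 mm, at deck height: foot of the inner face of the grey end stop, 14 mm high, that crosses the deck and stops the cover.
- snap_tab (a joint): Travel of the red snap tab, m: 0 when fully out, 0.012 when fully in (its stop). It moves straight down, resists with about 3 N of friction and has no spring: it stays where it is left. It may start up to 3 mm in. The cover can pass over it only when it is at least 10 mm in.
- tab_top (a point): Centre of the top face of the red snap tab (34 x 44 mm in the unit's x, y), at x = 0, y = 36 mm of the unit; moves with the tab: 14 mm above the deck when fully out, 2 mm above it when fully in. The tab begins 2 mm in front of the seated cover, whose top is 20 mm above the deck, so press at the tab's centre, 24 mm from the cover.
- cover: Loose blue cover, 90 x 90 x 16 mm, about 0.12 kg. Origin: centre of its underside, which slides 4 mm above the deck on runners; axes as the unit's. Its lowest 5 mm is a flange, held down by lips along the seat; the raised part is 76 mm wide in x. Seated, its origin is at y = -33 mm of the unit; against the end stop, at y = 73 mm. The bay is fully uncovered from y = 44 mm on.
- cover_edge (a point): Middle of the cover's rear face (its -y face), 8 mm above its underside and 12 mm above the deck: the place to push, toward the unit's +y.
- blue_cap_vial: Bystander: sample vial with blue cap, 27 mm across, 66 mm high, loose; origin at the centre of its base.
- brass_fitting: Bystander: brass tube fitting, 21 mm across, 36 mm high, loose; origin at the centre of its base.
- glass_beaker: Bystander: clear beaker, 53 mm across, 70 mm high, loose; origin at the centre of its base.
- tape_roll: Bystander: roll of black tape lying flat, 58 mm across, 19 mm high, loose; origin at the centre of its base.
Mind the look-alikes: they are no part of the job. What is meant by the cover is not brown, and is the smaller of those in its own colour.

How it is judged:
By the outcome, as a careful person would: the job done as asked, in the order asked, and still so for the second after the job is handed in, with the robot touching nothing.
It also fails if it takes over 35 s, if anything falls off the work surface, if the arm or the gripper's body presses on something with over 40 N, if the wrist force passes 120 N, or if a joint passes its speed limit or range.

## Working session

There is one attempt and no reset: what is moved stays moved. The work goes in short steps, Python scripts to look and compute and a tool call to move; the robot and the scene stay as the last step left them, time stands still between calls to the robot, and variables do not carry over. Pictures are saved under pics/ and viewed, at most 10 in all, crops included, and the job is handed in when it is done.

Besides the shell and the picture viewer there is one more tool, called after ">>>" as name(argument=value, ...) on one line, values as JSON. jog_arm: Moves the arm, as the interface text tells. Its arguments: {"type":"object","properties":{"increments":{"type":"array"}},"required":["increments"]}

```bash
mkdir -p pics; ls
python3 - <<'E'
from workcell import arm, imaging
import cv2
for n in ("scene","top"):
    d=imaging.get_image(n); cv2.imwrite(f"pics/{n}0.png",d["img"][:,:,::-1])
    print(n,d["intrinsics"],d["k1"],d["extrinsics"])
o=arm.get_obs();print(o["time_s"],o["tcp_pos"],o["ee_rot"],o["opening"])
E
```

```text
pics
scene [[408.00158072   0.         257.93018182]
 [  0.         408.00158072 188.10931846]
 [  0.           0.           1.        ]] 0.015396115822740426 [[-0.67294265 -0.73966535  0.00658574  0.47071195]
 [ 0.38570794 -0.34328964  0.85637702 -0.25638447]
 [-0.63117159  0.57883279  0.51630904 -0.57437793]
 [ 0.          0.          0.          1.        ]]
top [[375.6791632    0.         248.41038612]
 [  0.         375.6791632  194.45718922]
 [  0.           0.           1.        ]] -0.10873213951066472 [[ 0.02296629 -0.99961677 -0.01545523  0.074722  ]
 [ 0.99436099  0.02123913  0.10389954 -0.62377186]
 [-0.10353147 -0.01775426  0.99446771 -0.84876805]
 [ 0.          0.          0.          1.        ]]
0.1 [ 0.15134119 -0.52852259  0.23073595] [-3.10995809e+00 -4.36396208e-01 -5.45568531e-05] 0.08529373382663204
```

View pics/top0.png

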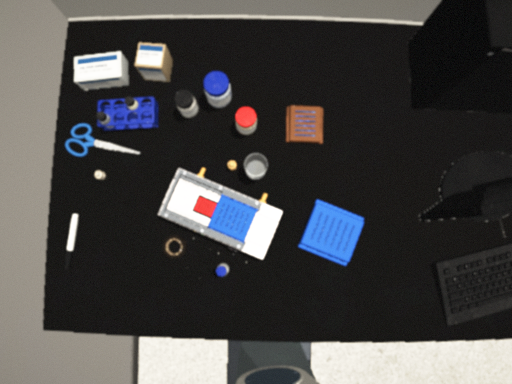

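View pics/scene0.png

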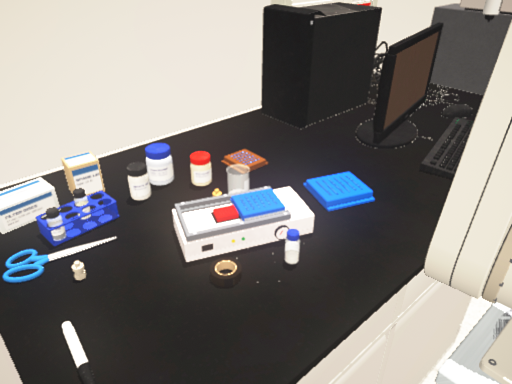

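Top view candidates for the cover: small blue plate on the unit (235,217), larger blue plate (332,232), brown plate (305,124). The one on the unit fits, because it is the smaller blue one and seated behind the red tab (205,207). I'll confirm this in an enlarged crop.

```bash
cat > h.py <<'E'
import numpy as np, cv2
from workcell import arm, imaging
from scipy.spatial.transform import Rotation as R
def cam(d, pose=None):
    if "extrinsics" in d: return np.array(d["extrinsics"])
    T=np.eye(4); T[:3,:3]=R.from_rotvec(pose[1]).as_matrix(); T[:3,3]=pose[0]
    return np.linalg.inv(T@np.array(d["mount"]))
def proj(d,E,P):
    P=np.atleast_2d(P); c=P@E[:3,:3].T+E[:3,3]; c=c*[1,-1,-1]
    return cv2.projectPoints(c.reshape(-1,1,3),np.zeros(3),np.zeros(3),np.array(d["intrinsics"]),np.array([d["k1"],0,0,0.]))[0].reshape(-1,2)
def back(d,E,uv,z):
    n=cv2.undistortPoints(np.array(uv,float).reshape(-1,1,2),np.array(d["intrinsics"]),np.array([d["k1"],0,0,0.])).reshape(-1,2)
    r=np.c_[n[:,0],-n[:,1],-np.ones(len(n))]@E[:3,:3]; o=-E[:3,:3].T@E[:3,3]
    return o+r*((z-o[2])/r[:,2])[:,None]
def unit(p,ux,uy,th):
    p=np.atleast_2d(p); c,s=np.cos(th),np.sin(th)
    return np.c_[ux+c*p[:,0]-s*p[:,1],uy+s*p[:,0]+c*p[:,1],p[:,2]]
E
python3 - <<'E'
from h import *
d=imaging.get_image("top");E=cam(d);im=d["img"]
hsv=cv2.cvtColor(im,cv2.COLOR_RGB2HSV)
sub=np.zeros(im.shape[:2],bool);sub[170:260,155:285]=1
red=sub&((hsv[...,0]<6)|(hsv[...,0]>174))&(hsv[...,1]>150)&(hsv[...,2]>80)
blue=sub&(hsv[...,0]>95)&(hsv[...,0]<125)&(hsv[...,1]>130)&(hsv[...,2]>60)
for nm,m,z in(("red",red,.058),("blue",blue,.064)):
    cs=max(cv2.findContours(m.astype(np.uint8),0,2)[0],key=cv2.contourArea)
    r=cv2.minAreaRect(cs);b=cv2.boxPoints(r);print(nm,r);print(back(d,E,b,z).round(4), back(d,E,[r[0]],z).round(4))
c=im[155:275,145:295];cv2.imwrite("pics/crop.png",cv2.resize(c,None,fx=5,fy=5,interpolation=cv2.INTER_CUBIC)[:,:,::-1])
E
```

```text
red ((204.56895446777344, 206.1724090576172), (17.988985061645508, 15.100241661071777), 23.198589324951172)
[[0.582  0.213  0.058 ]
 [0.6141 0.2005 0.058 ]
 [0.5987 0.162  0.058 ]
 [0.5668 0.1746 0.058 ]] [[0.5904 0.1875 0.058 ]]
blue ((232.01724243164062, 217.7930908203125), (38.4727897644043, 35.584049224853516), 23.198591232299805)
[[0.544  0.1789 0.064 ]
 [0.6188 0.1494 0.064 ]
 [0.5861 0.0685 0.064 ]
 [0.5121 0.0983 0.064 ]] [[0.5651 0.1237 0.064 ]]
```

View pics/crop.png

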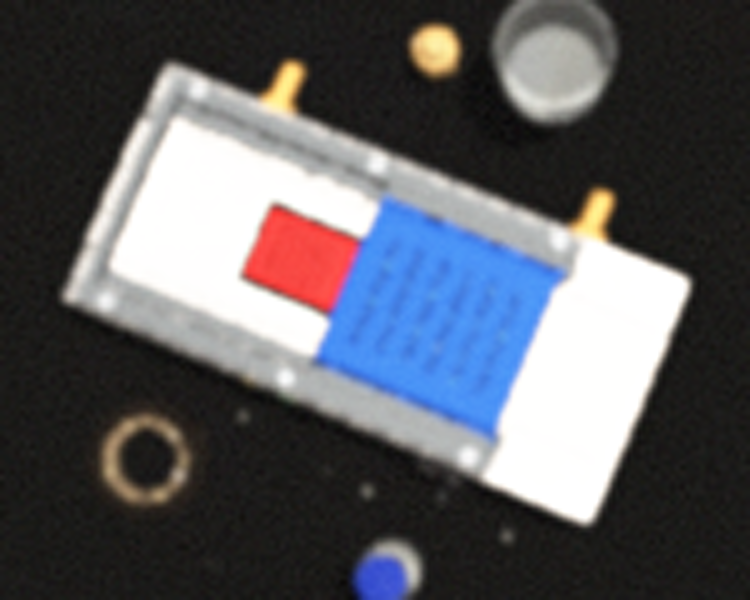

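The crop confirms it: the blue cover (crop 440,315) sits on the white unit, behind the red tab (302,258), with the barbs on the upper (+x) side. Next I fit the unit's pose.

Run:
```python
from h import *
from scipy.optimize import least_squares
d=imaging.get_image("top");E=cam(d)
uv=np.array([[690,280],[592,524],[575,272],[487,480],[65,298],[170,65],[470,456],[560,238],[378,162],[286,377]])/5+[145,155]-.4
uv=uv[:6]; uv=np.r_[uv,[[204.6,206.2],[232,217.8]]]
P=np.array([[60,-132,46],[-60,-132,46],[57,-82,60],[-57,-82,60],[-60,132,46],[60,132,46],[0,36,58],[0,-33,63]])/1e3
f=lambda q:(proj(d,E,unit(P,*q))-uv).ravel()
s=least_squares(f,[.578,.155,-.38],loss="soft_l1");q=s.x
print(q,f(q).reshape(-1,2).round(1))
for n,p in dict(tab=[0,.036,.058],start=[0,-.105,.05],edge=[0,-.078,.058]).items(): print(n,unit(p,*q).round(4))
# scene check
d=imaging.get_image("scene");E=cam(d);im=d["img"].copy()
L=np.array([[60,-132,46],[-60,-132,46],[-60,132,46],[60,132,46],[0,36,60],[-60,-132,0],[-60,132,0],[-38,-78,66],[38,-78,66]])/1e3
im=cv2.resize(im[170:280,150:330],None,fx=4,fy=4,interpolation=2)
for u in proj(d,E,unit(L,*q)): cv2.circle(im,tuple(((u-[150,170])*4+2).astype(int).tolist()),3,(0,255,0),1)
cv2.imwrite("pics/chk.png",im[:,:,::-1])
```

```text
[ 0.57645547  0.15400294 -0.37842325] [[-0.2  0.7]
 [-0.8  0.3]
 [ 2.4 -5.5]
 [ 0.3 -0.5]
 [-0.2  0.2]
 [-0.4 -0.2]
 [-0.   0.2]
 [ 0.2  0.4]]
tab [[0.5898 0.1875 0.058 ]]
start [[0.5377 0.0564 0.05  ]]
edge [[0.5476 0.0815 0.058 ]]
```

View pics/chk.png

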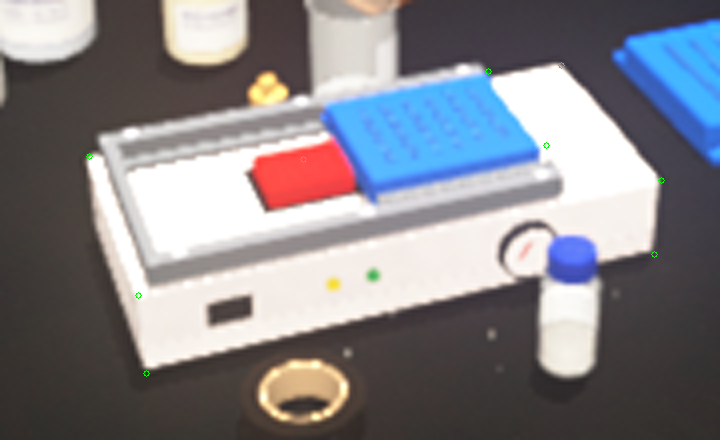

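The projected fit agrees with the scene picture: corners and tab centre (303,160) lie within about 2 mm. The one 5 px outlier was a corner I had labelled wrongly. Moving above the tab with the fingers shut.

>>> jog_arm(increments=[[[0,17.5,28.6,0,0,0,0.0364],[0,17.5,28.6,0,0,0,0.0364],[0,17.5,28.6,0,0,0,0.0364],[0,17.5,28.6,0,0,0,0.0364],[0,17.5,28.6,0,0,0,0.0364]]])

```text
time_s: 0.67
tcp_pos: [0.2393, -0.3843, 0.2312]
ee_rot: [-3.058, -0.719, -0.0]
wrist_force: [1.0, -0.5, -0.0]
opening: 0.0257
finger_force: 0.0
```

>>> jog_arm(increments=[[[0,17.5,28.6,0,0,0,0.0364],[0,17.5,28.6,0,0,0,0.0364],[0,17.5,28.6,0,0,0,0.0364],[0,17.5,28.6,0,0,0,0.0364],[0,17.5,28.6,0,0,0,0.0364]]])

```text
time_s: 1.08
tcp_pos: [0.3268, -0.2412, 0.2314]
ee_rot: [2.98, 0.994, 0.0]
wrist_force: [0.4, -0.7, -0.2]
opening: -0.0003
finger_force: 0.0
```

>>> jog_arm(increments=[[[0,17.5,28.6,-5,0,0,0.0364],[0,17.5,28.6,-5,0,0,0.0364],[0,17.5,28.6,-5,0,0,0.0364],[0,17.5,28.6,-5,0,0,0.0364],[0,17.5,28.6,-5,0,0,0.0364]]])

```text
time_s: 1.5
tcp_pos: [0.4144, -0.0981, 0.2062]
ee_rot: [2.877, 1.262, 0.001]
wrist_force: [0.8, -0.9, 0.2]
opening: -0.0001
finger_force: 0.0
```

>>> jog_arm(increments=[[[0,17.5,28.6,-5,0,0,0.0364],[0,17.5,28.6,-5,0,0,0.0364],[0,17.5,28.6,-5,0,0,0.0364],[0,17.5,28.6,-5,0,0,0.0364],[0,17.5,28.6,-5,0,0,0.0364]]])

```text
time_s: 1.92
tcp_pos: [0.5019, 0.045, 0.1811]
ee_rot: [2.75, 1.518, 0.0]
wrist_force: [-0.3, -0.3, 0.5]
opening: -0.0002
finger_force: 0.0
```

>>> jog_arm(increments=[[[0,17.5,28.6,-8,0,0,0.0364],[0,17.5,28.6,-8,0,0,0.0364],[0,17.5,28.6,-8,0,0,0.0364],[0,17.5,28.6,-8,0,0,0.0364],[0,17.5,28.6,-8,0,0,0.0364]]])

```text
time_s: 2.33
tcp_pos: [0.5894, 0.1879, 0.1407]
ee_rot: [-2.601, -1.762, 0.0]
wrist_force: [0.3, -0.0, 0.6]
opening: -0.0002
finger_force: 0.0
```

>>> jog_arm(increments=[[[0,0,0,-15,0,0,0],[0,0,0,-15,0,0,0],[0,0,0,-15,0,0,0],[0,0,0,-10,0,0,0],[0,0,0,0,0,0,0]]])

```text
time_s: 2.75
tcp_pos: [0.5877, 0.186, 0.084]
ee_rot: [-2.601, -1.758, 0.005]
wrist_force: [-0.1, -0.1, 0.1]
opening: 0.0
finger_force: 0.0
```

Run:
```python
from h import *
o=arm.get_obs();d=imaging.get_image("wrist");E=cam(d,(o["tcp_pos"],o["ee_rot"]));im=d["img"].copy()
print(o["tcp_pos"])
q=[.57646,.154,-.37842]
L=np.array([[17,14,60],[-17,14,60],[-17,58,60],[17,58,60],[38,12,66],[-38,12,66],[-60,-132,46],[60,-132,46]])/1e3
for u in proj(d,E,unit(L,*q)):
    print(u.round()); cv2.circle(im,tuple(np.clip(u,-99,999).astype(int).tolist()),4,(0,255,0),1)
u=proj(d,E,[o["tcp_pos"]])[0]; cv2.circle(im,tuple(u.astype(int).tolist()),4,(255,0,255),1)
cv2.imwrite("pics/w1.png",im[:,:,::-1])
```

```text
[0.58768339 0.18604021 0.08397843]
[284. 259.]
[232. 259.]
[230. 194.]
[286. 194.]
[318. 266.]
[198. 266.]
[190. 395.]
[326. 395.]
```

View pics/w1.png

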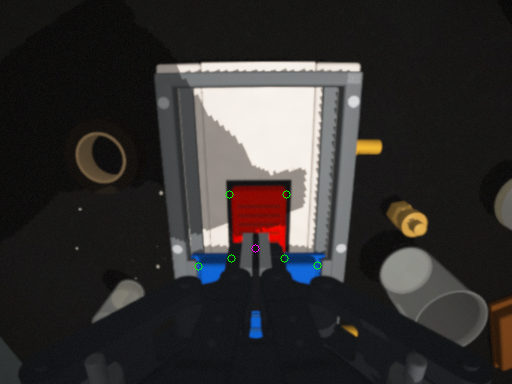

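The wrist view shows the tab at (259,217) between the fingertips (255,240) and the rails. It sits about 1–2 mm to the +x side and a few mm ahead, so I'll correct slightly and press.

>>> jog_arm(increments=[[[0,3,3,0,0,0,0],[0,0,0,-8,0,0,0],[0,0,0,-8,0,0,0],[0,0,0,-5,0,0,0],[0,0,0,0,0,0,0]]])

```text
time_s: 3.22
tcp_pos: [0.5911, 0.189, 0.0639]
ee_rot: [-2.602, -1.759, 0.003]
wrist_force: [0.5, -0.0, 0.3]
opening: -0.0002
finger_force: 0.0
```

>>> jog_arm(increments=[[[0,0,0,-3,0,0,0],[0,0,0,-3,0,0,0],[0,0,0,-3,0,0,0],[0,0,0,-2,0,0,0],[0,0,0,0,0,0,0]]])

```text
time_s: 3.63
tcp_pos: [0.5919, 0.1892, 0.054]
ee_rot: [2.603, 1.759, 0.0]
wrist_force: [1.1, -0.1, -1.0]
opening: -0.0001
finger_force: 0.0
```

>>> jog_arm(increments=[[[0,0,0,-2,0,0,0],[0,0,0,-2,0,0,0],[0,0,0,-1,0,0,0]]])

```text
time_s: 3.88
tcp_pos: [0.5919, 0.1892, 0.0492]
ee_rot: [2.603, 1.759, 0.0]
wrist_force: [0.1, -0.4, 3.0]
opening: -0.0001
finger_force: 1.4
```

>>> jog_arm(increments=[[[0,0,0,-1,0,0,0],[0,0,0,-1,0,0,0]]])

```text
time_s: 4.05
tcp_pos: [0.592, 0.1893, 0.048]
ee_rot: [2.602, 1.759, 0.001]
wrist_force: [-4.4, -0.8, 18.5]
opening: 0.0003
finger_force: 9.0
```

>>> jog_arm(increments=[[[0,0,0,-0.5,0,0,0],[0,0,0,0,0,0,0]]])

```text
time_s: 4.22
tcp_pos: [0.592, 0.1892, 0.048]
ee_rot: [2.602, 1.759, 0.002]
wrist_force: [-3.5, -1.5, 12.6]
opening: 0.0001
finger_force: 6.4
```

The tab is at its stop (tip at z = 48.0 mm, force rising). Lifting and moving behind the cover.

>>> jog_arm(increments=[[[0,0,0,12,0,0,0],[0,0,0,20,0,0,0],[0,0,0,20,0,0,0],[0,-11,-27,0,0,0,0],[0,-11,-27,0,0,0,0]]])

```text
time_s: 4.63
tcp_pos: [0.5704, 0.1357, 0.0995]
ee_rot: [2.6, 1.762, 0.003]
wrist_force: [0.7, -0.2, -0.8]
opening: -0.0
finger_force: 0.0
```

>>> jog_arm(increments=[[[0,-11,-27,0,0,0,0],[0,-11,-27,0,0,0,0],[0,-11,-27,0,0,0,0],[0,0,0,0,0,0,0]]])

```text
time_s: 4.97
tcp_pos: [0.535, 0.0509, 0.0986]
ee_rot: [2.605, 1.756, -0.003]
wrist_force: [0.7, 0.5, 0.2]
opening: -0.0
finger_force: 0.0
```

Run:
```python
from h import *
o=arm.get_obs();d=imaging.get_image("wrist");E=cam(d,(o["tcp_pos"],o["ee_rot"]));im=d["img"].copy()
q=[.57646,.154,-.37842]; c,s=np.cos(q[2]),np.sin(q[2]); v=o["tcp_pos"][:2]-np.array(q[:2])
print(o["tcp_pos"],"unit xy",c*v[0]+s*v[1],-s*v[0]+c*v[1])
L=np.array([[17,14,48],[-17,14,48],[-17,58,48],[17,58,48],[38,12,66],[-38,12,66],[-38,-78,66],[38,-78,66]])/1e3
for u in proj(d,E,unit(L,*q)): cv2.circle(im,tuple(np.clip(u,-99,999).astype(int).tolist()),4,(0,255,0),1)
u=proj(d,E,[o["tcp_pos"]])[0]; cv2.circle(im,tuple(u.astype(int).tolist()),4,(255,0,255),1)
cv2.imwrite("pics/w2.png",im[:,:,::-1])
```

```text
[0.53498635 0.05090605 0.09863703] unit xy -0.0004510354321668464 -0.11112255576184012
```

View pics/w2.png

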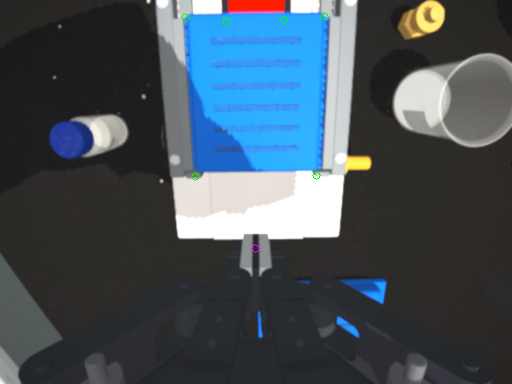

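The cover's rear face is at row 172, within about 2 mm of the prediction (175). Its centre column, 257, is about 1 mm from the tool. Descending onto the rear deck.

>>> jog_arm(increments=[[[0,2.4,3.3,-15,0,0,0],[0,0,0,-15,0,0,0],[0,0,0,-10,0,0,0],[0,0,0,-5,0,0,0],[0,0,0,0,0,0,0]]])

```text
time_s: 5.43
tcp_pos: [0.5387, 0.058, 0.0526]
ee_rot: [-2.601, -1.759, 0.003]
wrist_force: [0.3, 0.2, -0.0]
opening: -0.0006
finger_force: 0.0
```

>>> jog_arm(increments=[[[0,1.8,4.6,0,0,0,0],[0,1.8,4.6,0,0,0,0],[0,1.8,4.6,0,0,0,0],[0,1.1,2.8,0,0,0,0],[0,1.1,2.8,0,0,0,0]]])

```text
time_s: 5.85
tcp_pos: [0.5472, 0.0773, 0.0542]
ee_rot: [2.602, 1.759, 0.001]
wrist_force: [-1.5, -1.5, 1.4]
opening: 0.0
finger_force: 0.9
```

>>> jog_arm(increments=[[[0,2.2,5.6,0,0,0,0],[0,2.2,5.6,0,0,0,0],[0,2.2,5.6,0,0,0,0],[0,2.2,5.6,0,0,0,0],[0,2.2,5.6,0,0,0,0]]])

```text
time_s: 6.27
tcp_pos: [0.5581, 0.1056, 0.0538]
ee_rot: [2.603, 1.759, -0.0]
wrist_force: [-0.3, -1.1, 0.7]
opening: -0.0002
finger_force: 0.9
```

>>> jog_arm(increments=[[[0,2.2,5.6,0,0,0,0],[0,2.2,5.6,0,0,0,0],[0,2.2,5.6,0,0,0,0],[0,2.2,5.6,0,0,0,0],[0,2.2,5.6,0,0,0,0]]])

```text
time_s: 6.68
tcp_pos: [0.569, 0.1335, 0.0538]
ee_rot: [-2.603, -1.759, 0.0]
wrist_force: [-1.2, -1.9, 2.3]
opening: 0.0
finger_force: 0.9
```

Run:
```python
from h import *
o=arm.get_obs();im=imaging.get_image("scene")["img"][160:280,140:320]
q=[.57646,.154,-.37842]; c,s=np.cos(q[2]),np.sin(q[2]); v=o["tcp_pos"][:2]-np.array(q[:2])
print(o["tcp_pos"],"unit xy",c*v[0]+s*v[1],-s*v[0]+c*v[1])
cv2.imwrite("pics/s2.png",cv2.resize(im,None,fx=4,fy=4,interpolation=2)[:,:,::-1])
```

```text
[0.56903509 0.13351979 0.05375613] unit xy 0.0006668716514219679 -0.02177437965936872
```

View pics/s2.png

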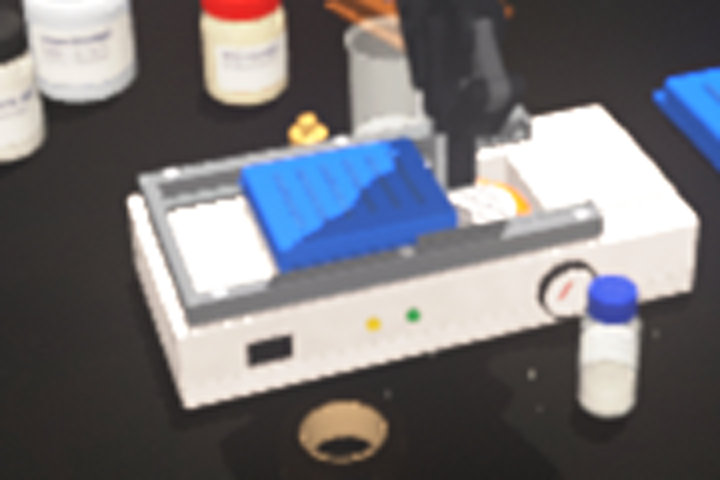

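The cover (crop 350,200) slides flat over the pressed tab, and the orange filter (500,195) is coming into view. Another 27 mm or so is needed.

>>> jog_arm(increments=[[[0,2.2,5.6,0,0,0,0],[0,2.2,5.6,0,0,0,0],[0,2.2,5.6,0,0,0,0],[0,2.2,5.6,0,0,0,0],[0,1.5,3.7,0,0,0,0]]])

```text
time_s: 7.15
tcp_pos: [0.5794, 0.1598, 0.0537]
ee_rot: [-2.602, -1.76, -0.0]
wrist_force: [-0.0, -1.2, 0.3]
opening: -0.0001
finger_force: 0.5
```

>>> jog_arm(increments=[[[0,-3.7,-9.3,0,0,0,0],[0,-3.7,-9.3,0,0,0,0],[0,0,0,25,0,0,0],[0,0,0,30,0,0,0],[0,0,0,30,0,0,0]]])

```text
time_s: 7.57
tcp_pos: [0.5708, 0.1392, 0.1394]
ee_rot: [-2.603, -1.758, 0.003]
wrist_force: [0.6, 0.2, -0.3]
opening: -0.0001
finger_force: 0.0
```

>>> jog_arm(increments=[[[0,-12,-30,10,0,0,0],[0,-12,-30,10,0,0,0],[0,-12,-30,10,0,0,0],[0,-12,-30,10,0,0,0],[0,-12,-30,0,0,0,0]]])

```text
time_s: 7.98
tcp_pos: [0.5111, -0.0115, 0.1807]
ee_rot: [2.601, 1.758, 0.003]
wrist_force: [0.3, 0.2, 0.0]
opening: 0.0002
finger_force: 0.0
```

Run:
```python
from h import *
q=[.57646,.154,-.37842]; c,s=np.cos(q[2]),np.sin(q[2])
d=imaging.get_image("top");im=d["img"];E=cam(d)
hsv=cv2.cvtColor(im,cv2.COLOR_RGB2HSV);m=(hsv[...,0]>95)&(hsv[...,0]<125)&(hsv[...,1]>130)&(hsv[...,2]>50)
w=np.zeros_like(m);w[170:250,155:270]=1
cs=max(cv2.findContours((m&w).astype(np.uint8),0,2)[0],key=cv2.contourArea);r=cv2.minAreaRect(cs)
v=back(d,E,[r[0]],.063)[0,:2]-q[:2];print(r,"cover unit xy",c*v[0]+s*v[1],-s*v[0]+c*v[1])
a=cv2.resize(im[155:275,145:295],(500,400),interpolation=2)
b=cv2.resize(imaging.get_image("scene")["img"][190:270,160:320],None,fx=3,fy=3,interpolation=2)
o=np.zeros((600,800,3),np.uint8);o[:400,:500]=a[:, :];o[360:,320:]=b
cv2.imwrite("pics/end.png",o[:,:,::-1])
```

```text
((194.26649475097656, 202.02932739257812), (37.969093322753906, 39.341468811035156), 23.80594253540039) cover unit xy -5.561317498184448e-05 0.06093195977688129
```

View pics/end.png

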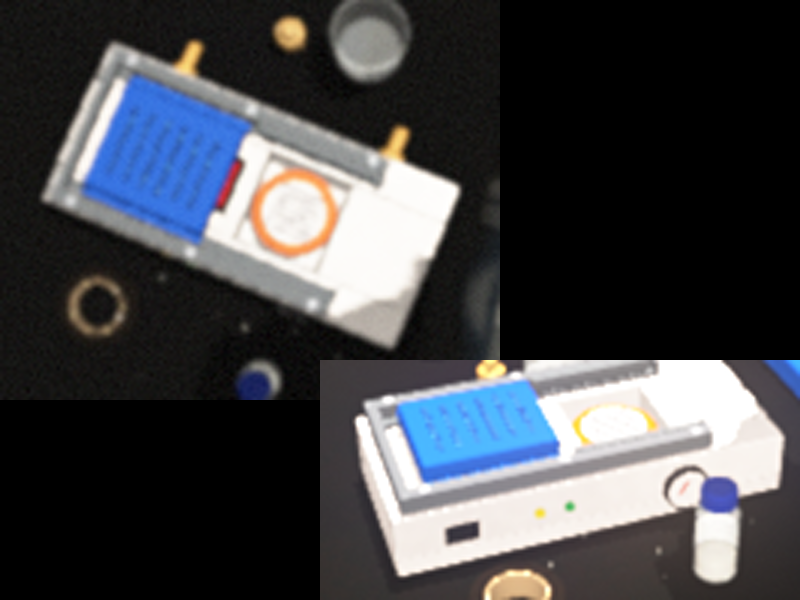

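The cover (165,158) lies flat at unit y ≈ 61 mm, past the 44 mm needed. The bay (295,212) is fully open, and the bystanders look undisturbed. The arm is clear.

```bash
python3 -c "
from workcell import arm
print(arm.hand_in())"
```

```text
the job is handed in; nothing more can be done
None
```

I pressed the red tab to its stop, then pushed the blue cover flat along its rails to about 61 mm, so the filter bay is fully uncovered. The vial, fitting, beaker and tape roll appear unmoved in the last pictures. I handed the job in at about 8 s with the arm clear; no verdict came back.

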